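# Turn the banding wheel to the next casting

## Robot

A 6-joint arm with a two-finger parallel gripper is mounted at the origin on the work surface. World frame = base frame: x ahead of the robot, y to its left, z up, the work surface at z = 0. Lengths are in mm, angles in rad, forces in N, time in s.
With the tool pointing down it reaches from about 400 to 925 mm from the base axis. Payload 12.5 kg.
Tool frame: the origin (TCP) lies at the very end of the fingers, on their centre line; the grasp point (between the pads) lies 19 mm behind it; z points along the fingers, y is the line along which they close (so a half turn about z gives the same grasp; the last joint's range is limited). The gripper opens to 95 mm and grips with 3 to 60 N. Pads are 20 mm wide; open, the fingers measure 119 mm over their backs; the gripper's body (75 mm by 180 mm) begins 59 mm behind the grasp point.
Start: joints at [1.017, 0.491, 1.559, -0, 1.092, -0.106], TCP at [270.601, 563.402, 214.661] pointing down, gripper open.
Joint ranges: [-3.1, 3.1], [-0.84, 2.19], [0.05, 2.79], [-1.13, 4.28], [0.06, 2.93], [-2.69, 2.69]. Speed limits (rad/s): [2.22, 2.22, 2.79, 3.14, 3.14, 3.14].

## Interface

Orientations are given as [roll, pitch, yaw] about the fixed x, y, z axes, in that order (R = Rz(yaw) Ry(pitch) Rx(roll)).
In Python, from cell import state, imaging, env, spot_in, mark_of gives the robot as it stands. The module is installed in compiled form; this text tells all that it offers.
- The arm moves only by the tool step_arm, never from a script. Its argument "increments" is a list of rows, each an object with "slide": the shift along the tool's x, y, z in m, a list of three; "roll": the turn about the tool's z in rad. A call has 1 to 5 rows; each row is the pose to reach, as a shift and turn from the pose commanded when the call began, along the tool's axes at that moment; what a row does not reach only later rows make up. A row lasts 1/8 s, in which the tool goes at most 62.5 mm and 10.7 degrees, less where a joint would pass 70% of its speed; a pose out of reach is approached as far as the arm can. A call with a gripper value outside its range is refused whole. "fingers" is the opening, from 0 (shut) to 1 (fully open), set as the call begins (left out, the last holds). The fingers move at their own pace and stop on an object; the grip force is fixed at half the most. Time passes only in rows, so rows that repeat a pose let the fingers close. It gives the time, the measured TCP pose, the force, the opening and the grip force at its end, in the units of the state.
- state(): the state, without advancing time (a new reading comes with each control period).
- imaging.read_camera(name): name is "side" or "top" or "wrist"; returns a dict with "color" (400x640x3 uint8, red, green, blue), "z_map" (400x640 float32, mm along the optical axis (not along the pixel's ray), 0 where there is no reading), "intrinsics" (3x3 intrinsics, pixels), "camera_from_world" (4x4, takes a point from world to camera coordinates). Camera axes: x right, y up, looking along -z (the intrinsics and any distortion apply to the point x, -y, -z); pixel columns grow to the right and rows downward; lengths in mm; the calibration is good to about 2 mm. A picture is of the moment at which its call begins.
- env.job_done(): hands the job in; it is judged then, once.
Trained networks look in the newest picture that a camera, given by its name, has taken for a name from the list of things; names that differ only in an ending like _2 or _b are one class to them, and where a whole thing is asked for, a point or a joint stands for the part that bears it (a point fixed in the world has none). Each returns a list of dicts, best first, with "confidence" (0 to 1); they miss things now and then, are a little off and sometimes report something else, mostly with a low value. They report only what shows in the picture. A call takes as long as a camera call. They do not tell look-alikes from the thing itself.
- spot_in(camera, target): "bbox" ([left, top, right, bottom] in pixels, round what is visible of it).
- mark_of(camera, target): "uv" ([column, row] in pixels: a listed point, or the origin of a listed thing).
The state is a dict: "t": time; "joints": joint angles; "qvel": joint speeds; "tau": joint torques, N m; "eef_pos": TCP position; "tcp_rot": TCP orientation; "ft_force": force on the tool from outside, world axes, zero at the start; "moment": the same for the moment, N m; "opening": opening from 0.0 (shut) to 1.0 (fully open); "grip_force": force on a finger pad.
Only numpy, scipy, OpenCV 4.12 (cv2) and the standard library are available. Lean on these libraries where they do the work, as an engineer would, in place of code of your own. Each camera call takes 0.05 s, during which the arm holds its last target. There are 200 camera calls.

## Task

Push the banding wheel round by the pegs on its rim, gently and with the fingertips, until the little clay fir tree stands squarely at the front, in line with the steel index tongue, ready to be trimmed. Do not pinch the pegs; do not touch or lift any of the fragile castings, which must stay standing in their places on the wheel, and leave everything else on the bench where it is. Finish with the wheel at rest and the hand clear of it.

Things in the scene. Friction and masses are not known exactly. Their poses are not given: they have to be found in the camera images.
- stand: Banding wheel's fixed dark steel stand; it never moves. Origin on the bench under the wheel's vertical axis, z up. Its own -x direction is the front of the wheel, roughly but not exactly towards the robot; the index tongue stands there.
- tongue (a point): Tip of the steel index tongue, fixed to the stand: a blunt point facing the axis, just outside the rim, 24 mm wide, reaching from 159 to 193 mm from the axis. This point is on its top, 165 mm from the axis, 80 mm above the bench, flush with the top of the wheel head.
- wheel: Wheel head: aluminium disc 300 mm across, 18 mm thick, top face 80 mm above the bench. Turns either way, without stop, about the stand's axis with light friction (about 1 N at the rim moves it); let go at slow speed it stops at once and stays. Origin at the centre of its underside, 62 mm above the bench; eight pegs stand on its rim.
- peg0 (a point): Top centre of one of eight alike wooden finger pegs on the wheel's rim, the one on the wheel's own +x axis; the others follow every 45 degrees. Each is 16 mm across, 138 mm from the axis, 32 mm tall above the wheel's top face (top 112 mm above the bench). Pushed sideways along the rim, a peg turns the wheel.
- fir: Little clay casting of a fir tree, four tiers tapering to a point, 52 mm across the foot, 66 mm tall, about 90 g. Stands loose on the wheel head, its centre about 75 mm from the axis, and rides round with the wheel. Origin at the centre of its underside. Fragile.
- bell: Clay casting of a bell with a small knob on top, 52 mm across, 62 mm tall, loose on the wheel head about 75 mm from the axis. Origin at the centre of its underside. Fragile.
- beaker: Clay casting of a small open beaker, 50 mm across, 58 mm tall, loose on the wheel head about 75 mm from the axis. Origin at the centre of its underside. Fragile.
- snail: Clay casting of a snail, 50 mm long (its x), 24 mm wide, 48 mm tall with a round shell, loose on the wheel head about 75 mm from the axis. Origin at the centre of its underside. Fragile.
- mould_a: White plaster half-mould, 150 x 150 x 45 mm, on the bench to the left; bystander. Origin at the centre of its underside.
- mould_b: White plaster half-mould, 90 x 150 x 40 mm, on the bench beyond the wheel; bystander. Origin at the centre of its underside.
- water_pot: White plastic bowl, 90 mm across, 85 mm tall, on the bench to the right; bystander. Origin at the centre of its underside.
- slip_jar: Grey jar with white cap, 68 mm across, 100 mm tall, on the bench far right; bystander. Origin at the centre of its underside.
- brush: Brush 190 mm long lying along its x on the bench near right; bystander.
- knife: Trimming knife 180 mm long with black handle, lying along its x on the bench near left; bystander.
There are look-alikes about, which are no part of the job. Leave any blue look-alike of the beaker alone.

How it is judged (in metres and radians):
On the way:
1. the fingers push the wheel (contact force between the fingers and wheel above 0.2 N), for 0.02 s.
At the end, for the whole second after the job is handed in: The fir tree's centre is within 12 mm sideways of the line from the wheel's axis to the index tongue, on the tongue's side, 55 to 95 mm from the axis; all four castings stand upright (within 0.12 rad) on the wheel head, 55 to 95 mm from the axis; wheel and castings are at rest (x of fir in the frame of stand between -0.095 and -0.055 m and y of fir in the frame of stand between -0.012 and 0.012 m and angular speed of wheel below 0.05 rad/s and angle between each of fir, bell, beaker, snail's own z axis and vertical below 0.12 rad and horizontal distance between fir and stand between 0.055 and 0.095 m and height (world z) of fir between 0.076 and 0.086 m and linear speed of each of fir, bell, beaker, snail below 0.02 m/s and horizontal distance between bell and stand between 0.055 and 0.095 m and height (world z) of bell between 0.076 and 0.086 m and horizontal distance between beaker and stand between 0.055 and 0.095 m and height (world z) of beaker between 0.076 and 0.086 m and horizontal distance between snail and stand between 0.055 and 0.095 m and height (world z) of snail between 0.076 and 0.086 m); the robot touches nothing.
It fails at once if the robot touches a clay casting (contact force between any of the fingers, the arm and fir above 0.3 N or contact force between any of the fingers, the arm and bell above 0.3 N or contact force between any of the fingers, the arm and beaker above 0.3 N or contact force between any of the fingers, the arm and snail above 0.3 N).
It fails at once if a casting is lifted off the wheel head, toppled, or slides from its place (height (world z) of any of fir, bell, beaker, snail above 0.092 m or angle between any of fir, bell, beaker, snail's own z axis and vertical above 0.35 rad or horizontal distance between any of fir, bell, beaker, snail and stand above 0.105 m).
It fails at once if the wheel is pinched or shoved with more than 30 N (contact force between the fingers and wheel above 30 N).
It fails at once if a bystander on the bench is moved more than 20 mm (distance of any of mould_a, mould_b, water_pot, slip_jar, brush, knife from where it was at the start of the episode above 0.02 m).
It also fails if it takes over 51 s, if anything falls off the work surface, if the arm or the gripper's body presses on something with over 40 N, if the wrist force passes 120 N, or if a joint passes its speed limit or range.

## Working session

There is one attempt and no reset: what is moved stays moved. The work goes in short steps, Python scripts to look and compute and a tool call to move; the robot and the scene stay as the last step left them, time stands still between calls to the robot, and variables do not carry over. Pictures are saved under pics/ and viewed, at most 10 in all, crops included, and the job is handed in when it is done.

Besides the shell and the picture viewer there is one more tool, called after "Emit:" as name(argument=value, ...) on one line, values as JSON. step_arm: Moves the arm, as the interface text tells. Its arguments: {"type":"object","properties":{"increments":{"type":"array"},"fingers":{"type":"number"}},"required":["increments"]}

```bash
mkdir -p pics; cat > h.py <<'E'
import numpy as np, cv2
from cell import state, imaging, env, spot_in, mark_of
def w(c,uv,z=None):
    K=c["intrinsics"];T=np.linalg.inv(c["camera_from_world"])
    r=np.array([(uv[0]-K[0,2])/K[0,0],-(uv[1]-K[1,2])/K[1,1],-1.])
    o=T[:3,3];d=T[:3,:3]@r
    if z is None:
        s=c["z_map"][int(round(uv[1])),int(round(uv[0]))]
    else: s=(z-o[2])/d[2]
    return o+s*d
E
python3 - <<'E'
from h import *
s=state();print({k:np.round(v,3) for k,v in s.items()})
Z=dict(stand=0,tongue=80,wheel=62,peg0=112,fir=80,bell=80,beaker=80,snail=80,water_pot=0,slip_jar=0,mould_a=0,mould_b=0)
for n in("top","side"):
    c=imaging.read_camera(n);cv2.imwrite(f"pics/{n}0.png",c["color"][...,::-1])
    for k in Z:
        print(n,k,[(round(m["confidence"],2),np.round(m["uv"]).tolist(),np.round(w(c,m["uv"],Z[k])[:2]).tolist()) for m in mark_of(n,k)[:3]])
E
```

```text
{'t': np.float64(0.0), 'joints': array([ 1.017,  0.492,  1.559,  0.   ,  1.092, -0.106]), 'qvel': array([ 0.   , -0.002, -0.   , -0.001,  0.   , -0.001]), 'tau': array([ 1.0000e-03, -6.1263e+01, -2.5818e+01,  6.9000e-02,  4.8000e-02,
       -0.0000e+00]), 'eef_pos': array([270.46 , 563.188, 214.081]), 'tcp_rot': array([-3.141, -0.   ,  2.694]), 'ft_force': array([ 0.178, -0.485, -0.744]), 'moment': array([-0.036,  0.046,  0.029]), 'grip_force': np.float64(0.0), 'opening': np.float64(0.998)}
top stand []
top tongue [(0.51, [321.0, 240.0], [418.0, 36.0])]
top wheel [(0.64, [343.0, 191.0], [554.0, -29.0]), (0.18, [501.0, 209.0], [492.0, -470.0])]
top peg0 [(0.71, [331.0, 138.0], [696.0, 1.0]), (0.59, [370.0, 180.0], [580.0, -102.0])]
top fir [(0.78, [321.0, 195.0], [544.0, 34.0])]
top bell [(0.56, [373.0, 178.0], [588.0, -113.0])]
top beaker [(0.74, [339.0, 167.0], [620.0, -20.0]), (0.74, [253.0, 168.0], [622.0, 219.0]), (0.73, [255.0, 108.0], [790.0, 211.0])]
top snail [(0.45, [352.0, 212.0], [494.0, -52.0])]
top water_pot [(0.73, [502.0, 210.0], [491.0, -496.0]), (0.53, [329.0, 137.0]
[... 310 characters left out ...]
]
side tongue [(0.6, [267.0, 227.0], [396.0, 27.0])]
side wheel [(0.84, [324.0, 221.0], [566.0, -36.0])]
side peg0 [(0.57, [351.0, 187.0], [696.0, -1.0])]
side fir [(0.76, [305.0, 208.0], [535.0, 28.0]), (0.44, [377.0, 206.0], [736.0, -91.0])]
side bell [(0.55, [342.0, 232.0], [582.0, -115.0])]
side beaker [(0.77, [360.0, 172.0], [778.0, 62.0]), (0.65, [345.0, 162.0], [765.0, 131.0]), (0.62, [338.0, 208.0], [626.0, -27.0])]
side snail [(0.64, [304.0, 234.0], [481.0, -59.0])]
side water_pot [(0.76, [392.0, 352.0], [499.0, -488.0])]
side slip_jar [(0.96, [418.0, 297.0], [669.0, -393.0])]
side mould_a [(0.82, [377.0, 206.0], [783.0, -38.0])]
side mould_b [(0.82, [377.0, 206.0], [783.0, -38.0])]
```

View pics/top0.png

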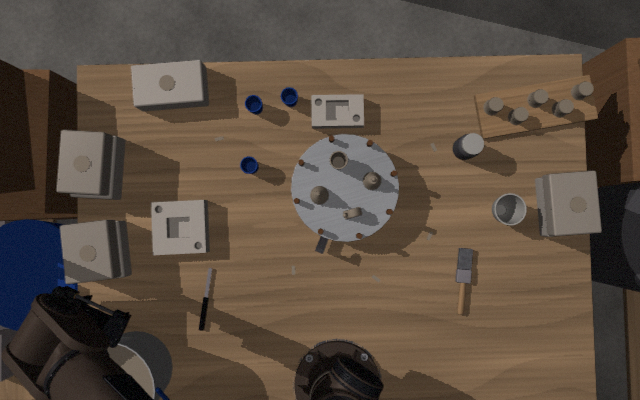

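View pics/side0.png

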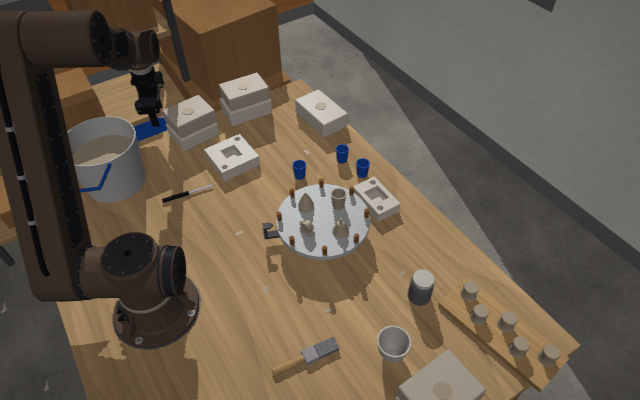

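The top view shows the wheel centred near (345,188), the fir at (320,195) and the tongue at (323,243). The blue beakers at (250–290, 97–165) are off the wheel. Next I'll measure the pegs, wheel centre and tongue more precisely.

```bash
cat >> h.py <<'E'
def pegs(c,name):
    hsv=cv2.cvtColor(c["color"],cv2.COLOR_RGB2HSV)
    P=np.array([[w(c,(u,v),112)[:2] for u in range(640)] for v in range(400)])
    d=np.hypot(P[...,0]-560,P[...,1]+34)
    m=((hsv[...,1]>90)&(hsv[...,2]>35)&((hsv[...,0]<18)|(hsv[...,0]>172))&(d<180)&(d>95)).astype(np.uint8)
    n,l,st,ce=cv2.connectedComponentsWithStats(m)
    return [(st[i,4],np.round(ce[i],1).tolist(),np.round(w(c,ce[i],104)[:2],0).tolist()) for i in range(1,n) if st[i,4]>=6]
def disc(c,uv0=None):
    K=c["intrinsics"];T=np.linalg.inv(c["camera_from_world"])
    v,u=np.mgrid[:400,:640];z=c["z_map"]
    X=np.stack([(u-K[0,2])/K[0,0]*z,-(v-K[1,2])/K[1,1]*z,-z,np.ones_like(z)],-1)@T.T
    return X[...,:3]
E
python3 - <<'E'
from h import *
for n in("top","side"):
    c=imaging.read_camera(n)
    for p in pegs(c,n):print(n,p)
    X=disc(c);ok=c["z_map"]>0
    near=np.hypot(X[...,0]-560,X[...,1]+34)
    k=ok&(abs(X[...,2]-80)<7)&(near<165)
    pts=X[k][:,:2]; 
    (cx,cy),r=cv2.minEnclosingCircle(pts[np.hypot(*(pts-[560,-34]).T)<157].astype(np.float32)); print("disc",cx,cy,r)
    t=ok&(abs(X[...,2]-80)<8)&(near>160)&(near<200)
    print("tongue",t.sum(),X[t].mean(0) if t.any() else 0, np.median(X[t],0) if t.any() else 0)
    a=ok&(X[...,2]>100)&(near<110)
    nn,l,st,ce=cv2.connectedComponentsWithStats(a.astype(np.uint8))
    for i in range(1,nn):
        if st[i,4]>4: print("cast",st[i,4],np.round(ce[i]),np.round(X[l==i].mean(0)),np.round(X[l==i].max(0)))
c=imaging.read_camera("top");s=c["color"][120:260,265:425,::-1]
cv2.imwrite("pics/topc.png",cv2.resize(s,None,fx=4.2,fy=4.2,interpolation=cv2.INTER_CUBIC))
E
```

```text
top (np.int32(4314), [348.1, 190.5], [552.0, -42.0])
top (np.int32(20), [296.1, 200.3], [529.0, 100.0])
top (np.int32(21), [320.0, 231.0], [444.0, 37.0])
top (np.int32(24), [358.8, 235.5], [429.0, -68.0])
disc 562.6405639648438 -34.016944885253906 149.7595672607422
tongue 89 [398.31214413  37.30802516  80.03956231] [398.96569587  36.13960469  80.36075457]
cast 140 [339. 158.] [637. -18. 130.] [657.   6. 144.]
cast 145 [372. 180.] [ 578. -107.  119.] [595. -89. 144.]
cast 201 [319. 195.] [542.  37. 120.] [564.  57. 150.]
cast 131 [353. 213.] [491. -52. 122.] [506. -26. 135.]
side (np.int32(1420), [304.2, 189.6], [566.0, 80.0])
side (np.int32(33), [366.4, 212.7], [678.0, -111.0])
side (np.int32(166), [370.5, 230.4], [647.0, -174.0])
side (np.int32(32), [356.2, 237.9], [594.0, -174.0])
side (np.int32(34), [291.6, 240.1], [427.0, -75.0])
side (np.int32(73), [282.6, 244.8], [396.0, -75.0])
side (np.int32(35), [324.5, 250.1], [490.0, -160.0])
disc 561.4669189453125 -36.709800720214844 152.65142822265625
tongue 64 [396.69507049  34.55770994  78.5339187 ] [395.86626695  34.21316238  78.58049593]
cast 224 [338. 196.] [632. -19. 123.] [657.   6. 143.]
cast 137 [305. 200.] [538.  27. 118.] [564.  50. 147.]
cast 118 [340. 225.] [ 574. -116.  117.] [595. -90. 144.]
cast 119 [306. 225.] [488. -61. 117.] [506. -29. 132.]
```

View pics/topc.png

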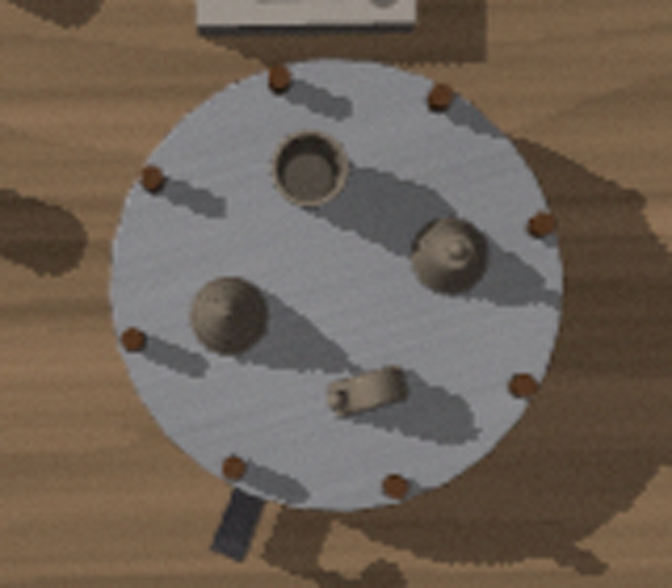

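The pegs read clearly in the crop; the one at (152,179), about 59° round from world +x, has free space behind it. I'll push that peg by about 50° counter-clockwise. Now I'll work out the shifts.

```bash
cat >> h.py <<'E'
from scipy.spatial.transform import Rotation as Ro
C=np.array([562.,-35.])
def shift(p,frm=None):
    s=state();R=Ro.from_euler("xyz",s["tcp_rot"]).as_matrix()
    return np.round(R.T@(np.array(p)-(s["eef_pos"] if frm is None else frm))/1000,4)
def on(a,r=138,z=96): a=np.radians(a);return [C[0]+r*np.cos(a),C[1]+r*np.sin(a),z]
def ang(p): return round(float(np.degrees(np.arctan2(p[1]-C[1],p[0]-C[0]))),1)
E
python3 - <<'E'
from h import *
c=imaging.read_camera("top")
for x,y in [(279,79),(441,97),(542,225),(523,385),(396,486),(234,468),(133,341),(152,179)]:
    p=w(c,(265+x/4.2,120+y/4.2),112)[:2];print(p.round(),np.hypot(*(p-C)).round(),ang(p))
print("tongue",ang((398,36)),"fir",ang((544,34)),ang((541,33)))
print(on(37),shift(on(37,140,200)))
E
```

```text
[693.   0.] 136.0 15.0
[ 679. -104.] 136.0 -30.6
[ 595. -167.] 136.0 -76.1
[ 492. -152.] 136.0 -121.0
[429. -69.] 137.0 -165.8
[443.  35.] 138.0 149.5
[526.  98.] 138.0 105.1
[630.  84.] 137.0 60.0
tongue 156.6 fir 104.6 107.2
[np.float64(672.2117003865264), np.float64(48.05047319498266), 96] [-0.5861 -0.2889  0.0146]
```

Emit:
step_arm(increments=[{"slide": [-0.05, -0.025, 0], "roll": 0}, {"slide": [-0.105, -0.052, 0], "roll": 0}, {"slide": [-0.16, -0.08, 0], "roll": 0}, {"slide": [-0.215, -0.107, 0], "roll": 0}, {"slide": [-0.27, -0.134, 0], "roll": 0}], fingers=0)

```text
t: 2.12
eef_pos: [457.0, 324.1, 214.9]
tcp_rot: [3.141, 0.0, 2.694]
ft_force: [-0.5, 0.5, 0.6]
opening: 0.533
grip_force: 0.0
```

Emit:
step_arm(increments=[{"slide": [-0.055, -0.027, 0], "roll": 0}, {"slide": [-0.11, -0.054, 0], "roll": 0}, {"slide": [-0.165, -0.081, 0], "roll": 0}, {"slide": [-0.22, -0.108, 0], "roll": 0}, {"slide": [-0.27, -0.134, 0], "roll": 0}])

```text
t: 2.75
eef_pos: [642.5, 86.1, 214.7]
tcp_rot: [3.141, 0.0, 2.693]
ft_force: [0.2, 0.7, -0.1]
opening: 0.022
grip_force: 0.0
```

```bash
python3 - <<'E'
from h import *
s=state();print(s["eef_pos"],s["tcp_rot"],s["opening"],s["t"]);print(shift(on(37.5,140,97)))
E
```

```text
[642.46672022  86.07458293 214.67545149] [3.14135894e+00 1.96327149e-04 2.69337520e+00] 0.022091130165259747 2.75
[-0.0431 -0.0191  0.1177]
```

Emit:
step_arm(increments=[{"slide": [-0.022, -0.01, 0], "roll": 0}, {"slide": [-0.043, -0.019, 0.0], "roll": 0}, {"slide": [-0.043, -0.019, 0.02], "roll": 0}, {"slide": [-0.043, -0.019, 0.05], "roll": 0}, {"slide": [-0.043, -0.019, 0.05], "roll": 0}])

```text
t: 3.38
eef_pos: [670.8, 53.1, 162.9]
tcp_rot: [-3.14, -0.004, 2.695]
ft_force: [0.3, 0.1, 0.0]
opening: 0.002
grip_force: 0.0
```

```bash
python3 - <<'E'
from h import *
s=state();print(s["eef_pos"],s["opening"],s["t"]);print(shift(on(37.5,140,97)))
for n in("top","wrist"):
    c=imaging.read_camera(n)
    cv2.imwrite(f"pics/{n}1.png",c["color"][...,::-1])
E
```

```text
[670.82891991  53.12314045 162.87938993] 0.0016151577182945641 3.375
[-0.0035 -0.0015  0.0659]
```

View pics/wrist1.png

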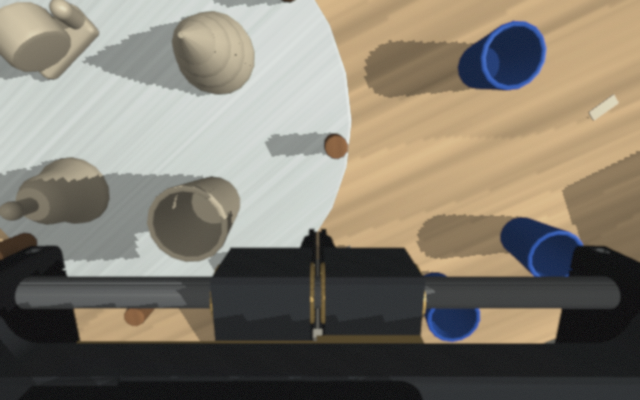

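The wrist view shows the next peg at (336,146) ahead of the fingers, and the beaker at (190,220) to the inside and clear of them. Now I'll descend.

Emit:
step_arm(increments=[{"slide": [-0.002, -0.001, 0.02], "roll": 0}, {"slide": [-0.002, -0.001, 0.04], "roll": 0}, {"slide": [-0.002, -0.001, 0.055], "roll": 0}, {"slide": [-0.002, -0.001, 0.066], "roll": 0}, {"slide": [-0.002, -0.001, 0.066], "roll": 0}])

```text
t: 4.1
eef_pos: [673.1, 50.6, 98.3]
tcp_rot: [-3.141, -0.001, 2.694]
ft_force: [-0.2, 0.4, 1.0]
opening: 0.004
grip_force: 0.0
```

```bash
python3 - <<'E'
from h import *
s=state();print(s["eef_pos"],s["ft_force"],s["t"],ang(s["eef_pos"]),np.hypot(*(s["eef_pos"][:2]-C)))
for b in (41,44,47,50,53,56,59,62,65,68,71,74,77,80,83,86,89,92,95,98): print(b,shift(on(b,140,97)))
E
```

```text
[673.12614896  50.59310596  98.34344423] [-0.1768863   0.42889304  1.04166134] 4.1 37.6 140.2683170590558
41 [0.0076 0.0033 0.0013]
44 [0.0144 0.006  0.0014]
47 [0.0214 0.0084 0.0014]
50 [0.0284 0.0104 0.0014]
53 [0.0356 0.012  0.0014]
56 [0.0428 0.0133 0.0014]
59 [0.0501 0.0141 0.0014]
62 [0.0574 0.0146 0.0014]
65 [0.0647 0.0147 0.0014]
68 [0.072  0.0145 0.0014]
71 [0.0793 0.0138 0.0014]
74 [0.0866 0.0128 0.0014]
77 [0.0938 0.0113 0.0014]
80 [0.1009 0.0095 0.0014]
83 [0.1079 0.0074 0.0014]
86 [0.1148 0.0049 0.0014]
89 [0.1215 0.002  0.0014]
92 [ 0.1281 -0.0013  0.0014]
95 [ 0.1345 -0.0048  0.0014]
98 [ 0.1407 -0.0087  0.0014]
```

Emit:
step_arm(increments=[{"slide": [0.0038, 0.0017, 0], "roll": 0}, {"slide": [0.0076, 0.0033, 0], "roll": 0}, {"slide": [0.011, 0.0047, 0], "roll": 0}, {"slide": [0.0144, 0.006, 0], "roll": 0}, {"slide": [0.0179, 0.0072, 0], "roll": 0}])

```text
t: 4.72
eef_pos: [660.0, 65.0, 98.7]
tcp_rot: [3.141, 0.0, 2.694]
ft_force: [-0.5, -0.2, -0.1]
opening: 0.004
grip_force: 0.0
```

Emit:
step_arm(increments=[{"slide": [0.0025, 0.0009, 0], "roll": 0}, {"slide": [0.005, 0.0017, 0], "roll": 0}, {"slide": [0.0075, 0.0025, 0], "roll": 0}, {"slide": [0.0105, 0.0032, 0], "roll": 0}, {"slide": [0.014, 0.004, 0], "roll": 0}])

```text
t: 5.35
eef_pos: [649.2, 74.5, 98.6]
tcp_rot: [3.142, 0.0, 2.694]
ft_force: [0.8, -1.3, -1.1]
opening: 0.003
grip_force: 1.2
```

Emit:
step_arm(increments=[{"slide": [0.0037, 0.0008, 0], "roll": 0}, {"slide": [0.0073, 0.0016, 0], "roll": 0}, {"slide": [0.0109, 0.0021, 0], "roll": 0}, {"slide": [0.0146, 0.0026, 0], "roll": 0}, {"slide": [0.0182, 0.0029, 0], "roll": 0}])

```text
t: 5.98
eef_pos: [634.0, 85.1, 98.6]
tcp_rot: [3.141, 0.0, 2.694]
ft_force: [0.7, -1.1, 0.6]
opening: 0.004
grip_force: 0.5
```

```bash
python3 - <<'E'
from h import *
s=state();print(s["eef_pos"],s["ft_force"],s["t"],ang(s["eef_pos"]),np.hypot(*(s["eef_pos"][:2]-C)))
c=imaging.read_camera("top");f=mark_of("top","fir");print([(m["confidence"],w(c,m["uv"],80).round(),ang(w(c,m["uv"],80))) for m in f])
for b in range(56,110,3): print(b,shift(on(b,140,98)))
cv2.imwrite("pics/top2.png",cv2.resize(c["color"][110:260,255:435,::-1],None,fx=4,fy=4,interpolation=cv2.INTER_CUBIC))
E
```

```text
[633.95947847  85.05232026  98.64624236] [ 0.65049934 -1.10147066  0.5613906 ] 5.975 59.1 139.96687515680804
[(0.55, array([540.,  33.,  80.]), 107.9)]
56 [-0.0077 -0.0009  0.0006]
59 [-0.0004 -0.      0.0006]
62 [0.0069 0.0005 0.0006]
65 [0.0142 0.0006 0.0006]
68 [0.0216 0.0003 0.0007]
71 [ 0.0289 -0.0004  0.0007]
74 [ 0.0361 -0.0014  0.0007]
77 [ 0.0433 -0.0028  0.0007]
80 [ 0.0504 -0.0046  0.0007]
83 [ 0.0574 -0.0068  0.0007]
86 [ 0.0643 -0.0093  0.0007]
89 [ 0.071  -0.0122  0.0007]
92 [ 0.0776 -0.0154  0.0007]
95 [ 0.084  -0.019   0.0007]
98 [ 0.0902 -0.0229  0.0007]
101 [ 0.0962 -0.0271  0.0007]
104 [ 0.102  -0.0316  0.0007]
107 [ 0.1075 -0.0364  0.0007]
```

View pics/top2.png

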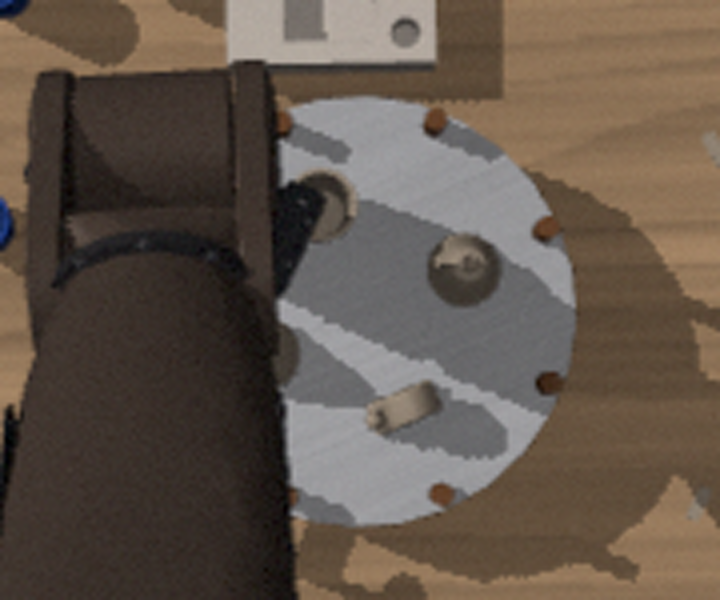

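The peg is in contact: the right-hand pegs have turned about 7°, as predicted. I'll carry on along the arc.

Emit:
step_arm(increments=[{"slide": [0.0045, 0.0003, 0], "roll": 0}, {"slide": [0.0095, 0.0006, 0], "roll": 0}, {"slide": [0.0155, 0.0006, 0], "roll": 0}, {"slide": [0.022, 0.0003, 0], "roll": 0}, {"slide": [0.029, -0.0004, 0], "roll": 0}])

```text
t: 6.7
eef_pos: [607.4, 97.3, 98.7]
tcp_rot: [3.142, 0.0, 2.694]
ft_force: [0.5, -1.5, -0.9]
opening: 0.005
grip_force: 0.6
```

Emit:
step_arm(increments=[{"slide": [0.0058, -0.0008, 0], "roll": 0}, {"slide": [0.0115, -0.0018, 0], "roll": 0}, {"slide": [0.0172, -0.0032, 0], "roll": 0}, {"slide": [0.0229, -0.0047, 0], "roll": 0}, {"slide": [0.0285, -0.0064, 0], "roll": 0}])

```text
t: 7.32
eef_pos: [579.1, 103.7, 98.7]
tcp_rot: [3.141, 0.0, 2.694]
ft_force: [1.4, -1.8, -0.1]
opening: 0.007
grip_force: 0.6
```

Emit:
step_arm(increments=[{"slide": [0.0056, -0.002, 0], "roll": 0}, {"slide": [0.011, -0.0043, 0], "roll": 0}, {"slide": [0.016, -0.0066, 0], "roll": 0}, {"slide": [0.02, -0.0086, 0], "roll": 0}, {"slide": [0.0233, -0.0104, 0], "roll": 0}])

```text
t: 7.95
eef_pos: [553.7, 104.4, 98.7]
tcp_rot: [3.141, 0.0, 2.694]
ft_force: [0.2, -0.3, -0.0]
opening: 0.002
grip_force: 0.4
```

```bash
python3 - <<'E'
from h import *
s=state();print(s["eef_pos"],s["ft_force"],s["t"],ang(s["eef_pos"]),np.hypot(*(s["eef_pos"][:2]-C)))
for n in ("top","side"):
    c=imaging.read_camera(n)
    for k,z in (("fir",80),("bell",80),("beaker",80),("snail",80)):
        print(n,k,[(round(m["confidence"],2),w(c,m["uv"],z).round()[:2],ang(w(c,m["uv"],z))) for m in mark_of(n,k)[:2]])
    cv2.imwrite(f"pics/{n}3.png",cv2.resize(c["color"][130:270,230:400,::-1] if n=="side" else c["color"][110:260,255:435,::-1],None,fx=4,fy=4,interpolation=cv2.INTER_CUBIC))
for b in range(83,113,3): print(b,shift(on(b,140,98)))
E
```

```text
[553.66506149 104.41384934  98.668044  ] [ 0.18648916 -0.32999313 -0.03031167] 7.95 93.4 139.66278168606615
top fir [(0.69, array([502.,   3.]), 147.6)]
top bell [(0.79, array([621., -77.]), -35.0)]
top beaker [(0.79, array([592.,  31.]), 65.6), (0.7, array([627., 230.]), 76.2)]
top snail [(0.74, array([529., -95.]), -119.1)]
side fir [(0.63, array([496.,  -4.]), 154.6)]
side bell [(0.62, array([624., -96.]), -44.3), (0.21, array([ 631., -424.]), -79.9)]
side beaker [(0.77, array([751., 146.]), 43.9), (0.66, array([597.,  11.]), 52.4)]
side snail [(0.57, array([ 518., -104.]), -122.3)]
83 [-0.0228  0.0105  0.0006]
86 [-0.016   0.008   0.0006]
89 [-0.0092  0.0051  0.0006]
92 [-0.0026  0.0019  0.0006]
95 [ 0.0038 -0.0017  0.0006]
98 [ 0.01   -0.0056  0.0006]
101 [ 0.016  -0.0098  0.0006]
104 [ 0.0217 -0.0144  0.0006]
107 [ 0.0272 -0.0192  0.0006]
110 [ 0.0325 -0.0243  0.0006]
```

View pics/side3.png

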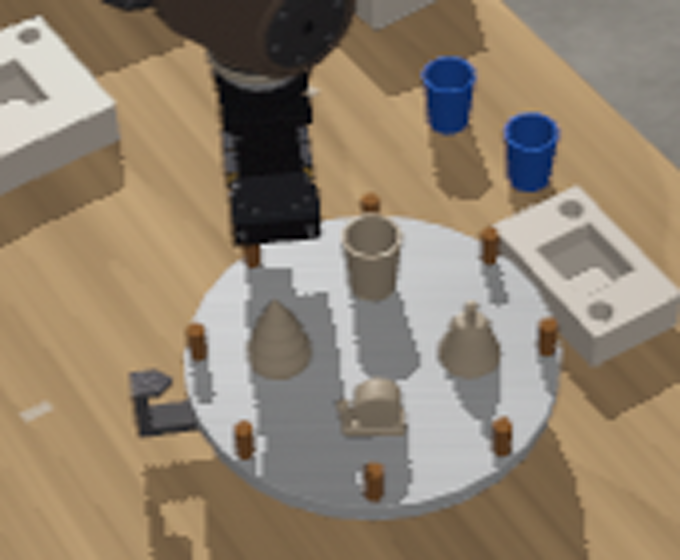

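The side view shows all four castings standing, with the fir at (280,340) still a little short of the tongue at (150,385) as seen from the axis. It needs about 8.5° more.

Emit:
step_arm(increments=[{"slide": [0.003, -0.0013, 0], "roll": 0}, {"slide": [0.007, -0.0037, 0], "roll": 0}, {"slide": [0.0115, -0.0067, 0], "roll": 0}, {"slide": [0.0155, -0.0095, 0], "roll": 0}, {"slide": [0.018, -0.0115, 0], "roll": 0}])

```text
t: 9.07
eef_pos: [532.3, 101.8, 98.7]
tcp_rot: [3.141, 0.0, 2.694]
ft_force: [1.5, 0.0, -0.0]
opening: 0.005
grip_force: 0.4
```

Emit:
step_arm(increments=[{"slide": [0.0, 0.0, 0], "roll": 0}, {"slide": [-0.006, 0.0035, 0], "roll": 0}, {"slide": [-0.014, 0.008, 0], "roll": 0}, {"slide": [-0.014, 0.008, -0.02], "roll": 0}, {"slide": [-0.014, 0.008, -0.05], "roll": 0}])

```text
t: 9.7
eef_pos: [549.1, 102.9, 148.5]
tcp_rot: [-3.141, -0.002, 2.694]
ft_force: [-0.2, 0.2, -0.1]
opening: 0.004
grip_force: 0.0
```

Emit:
step_arm(increments=[{"slide": [0, 0, -0.04], "roll": 0}, {"slide": [0, 0, -0.08], "roll": 0}, {"slide": [0, 0.05, -0.09], "roll": 0}, {"slide": [0, 0.1, -0.09], "roll": 0}, {"slide": [0.0, 0.15, -0.09], "roll": 0}])

```text
t: 10.32
eef_pos: [614.9, 239.7, 238.9]
tcp_rot: [3.141, 0.001, 2.693]
ft_force: [1.1, -1.5, 0.1]
opening: 0.005
grip_force: 0.0
```

Emit:
step_arm(increments=[{"slide": [0, 0.05, 0], "roll": 0}, {"slide": [0, 0.1, 0], "roll": 0}, {"slide": [0.0, 0.15, 0], "roll": 0}, {"slide": [0.0, 0.15, 0], "roll": 0}])

```text
t: 10.82
eef_pos: [679.1, 376.3, 236.8]
tcp_rot: [-3.141, -0.001, 2.696]
ft_force: [-0.3, 0.3, -0.1]
opening: 0.005
grip_force: 0.0
```

```bash
python3 - <<'E'
from h import *
s=state();print(s["eef_pos"],s["ft_force"],s["t"])
for n in ("top","side"):
    c=imaging.read_camera(n)
    for k,z in (("fir",80),("bell",80),("beaker",80),("snail",80),("tongue",80),("wheel",62)):
        print(n,k,[(round(m["confidence"],2),w(c,m["uv"],z).round()[:2],ang(w(c,m["uv"],z))) for m in mark_of(n,k)[:2]])
    X=disc(c);near=np.hypot(*(X[...,:2]-C).transpose(2,0,1));a=(c["z_map"]>0)&(X[...,2]>100)&(near<110)
    nn,l,st,ce=cv2.connectedComponentsWithStats(a.astype(np.uint8))
    for i in range(1,nn):
        if st[i,4]>4: print("cast",st[i,4],np.round(X[l==i].mean(0)),ang(X[l==i].mean(0)))
    if n=="top": cv2.imwrite("pics/top4.png",cv2.resize(c["color"][110:260,255:435,::-1],None,fx=4,fy=4,interpolation=cv2.INTER_CUBIC))
E
```

```text
[679.10417698 376.27883797 236.76188961] [-0.27075389  0.32671082 -0.1496019 ] 10.825
top fir [(0.61, array([503., -12.]), 158.6), (0.53, array([564., -28.]), 76.7)]
top bell [(0.68, array([635., -65.]), -22.5)]
top beaker [(0.77, array([587.,  32.]), 69.5), (0.77, array([793., 208.]), 46.5)]
top snail [(0.54, array([ 527., -105.]), -116.5)]
top tongue [(0.69, array([414.,  31.]), 155.9)]
top wheel [(0.83, array([561., -33.]), 113.5)]
cast 145 [630. -66. 118.] -24.5
cast 143 [596.  32. 130.] 62.9
cast 133 [ 533. -100.  122.] -114.3
cast 198 [494.  -5. 120.] 156.4
side fir [(0.51, array([481., -24.]), 172.4)]
side bell [(0.74, array([640., -69.]), -23.7)]
side beaker [(0.77, array([583.,  19.]), 69.1), (0.53, array([771., 154.]), 42.1)]
side snail [(0.62, array([ 525., -103.]), -118.2)]
side tongue [(0.6, array([416.,  32.]), 155.4), (0.46, array([ 632., -418.]), -79.6)]
side wheel [(0.94, array([577., -46.]), -35.4)]
cast 226 [591.  29. 123.] 65.5
cast 115 [626. -75. 117.] -31.6
cast 143 [489. -15. 118.] 164.9
cast 133 [ 530. -107.  117.] -113.6
```

View pics/top4.png

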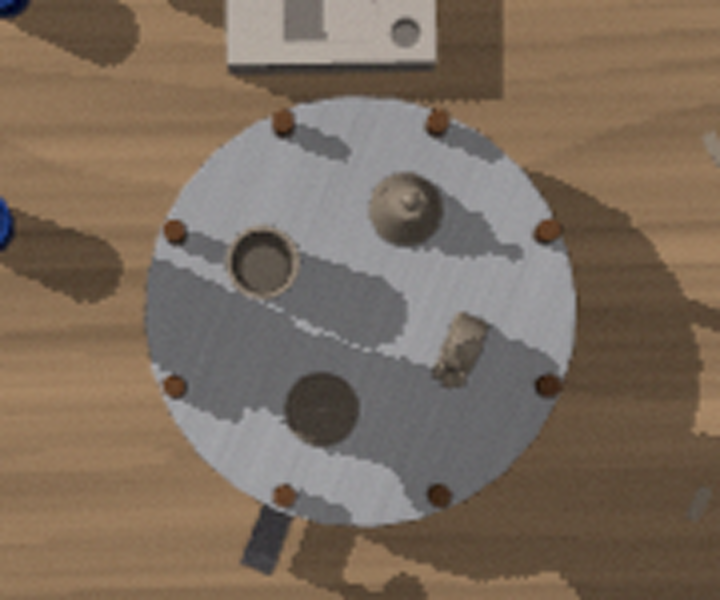

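The top view shows the fir at (322,409), lying on the line from the wheel centre (361,311) to the tongue (267,540). All four castings are standing and the hand is clear.

```bash
python3 -c "
from cell import env
print(env.job_done())"
```

```text
the job is handed in; nothing more can be done
None
```

I turned the wheel about 50° by one rim peg, so the fir stands in line with the index tongue (within about 2° in the overhead view). All four castings are upright, the hand is clear, and the job is handed in; the system returned no verdict.

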